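# Rock a suspect display post and take it out of service

## Task

One of the three wooden display stands has a loose post, the one with the drum-shaped head. Take it by the head and rock it along its slot to feel the play: lean it a good centimetre at the head to the left, then as far to the right of upright (as the robot sees them). Then draw it out and stand it, without dropping it, in the empty clear bin, and let go.

Things in the scene. Friction and masses are not known exactly. Their poses are not given: they have to be found in the camera images.
- post: Loose wooden post, 90 g: round shank 16 mm thick, 110 mm long, topped by a drum head (upright cylinder 32 mm in diameter, 30 mm tall); 140 mm in all. Origin: centre of its foot; z runs to the head. It starts about upright, foot on the slot's floor, and can lean freely in the slot. The other two stands are tight and have a thin disc 58 mm wide and a pointed cone as heads.
- stand: Fixed wooden block holding the post, 80 (x) by 100 (y) by 50 mm tall. Origin: centre of its underside. Slot in its top: 40 mm deep, 18 mm along x, 26 mm along y (+y: robot's left, turned up to 0.3 rad). Rocked along y to the stop, the head moves at least 14 mm each way, with a few N. Three such blocks stand in a row, middle to left of the table, at least 110 mm apart centre to centre.
- bin: The empty bin: fixed, open-topped, clear acrylic, 60 mm square outside, 90 mm tall, walls and floor 4 mm thick (52 mm square inside). Origin: centre of its underside, z up. Two more bins of the same size, full of tumbled stones, are fixed beside it, to the right of the stands, at least 75 mm away centre to centre.
- post_head (a point): The middle of the post's drum head, on its axis, 125 mm from the foot (135 mm above the table at the start): the point to grip.
Not all that is in view belongs to the job. What is meant by the post is not red or turquoise, and is the larger of those in its own colour.

How it is judged:
By the outcome, as a careful person would: the job done as asked, in the order asked, and still so for the second after the job is handed in, with the robot touching nothing.
It also fails if it takes over 48 s, if anything falls off the work surface, if the arm or the gripper's body presses on something with over 40 N, if the wrist force passes 120 N, or if a joint passes its speed limit or range.

## Robot

A 6-joint arm with a two-finger parallel gripper is mounted at the origin on the work surface. World frame = base frame: x ahead of the robot, y to its left, z up, the work surface at z = 0. Lengths are in mm, angles in degrees, forces in N, time in s.
With the tool pointing down it reaches from about 300 to 850 mm from the base axis. Payload 4.2 kg.
Tool frame: the origin (TCP) lies at the very end of the fingers, on their centre line; the grasp point (between the pads) lies 19 mm behind it (env.grasp_offset is the distance from the TCP to the grasp point, in mm); z points along the fingers, y is the line along which they close (so a half turn about z gives the same grasp; the last joint's range is limited). The gripper opens to 91 mm and grips with 3 to 60 N. Pads are 32 mm wide; open, the fingers measure 118 mm over their backs; the gripper's body (76 mm by 178 mm) begins 60 mm behind the grasp point.
Start: joints at [-77.349, 18.312, 89.639, -0, 72.044, -1.146], TCP at [137.128, -558.426, 213.976] pointing down, gripper open.
Joint ranges: [-177.97, 177.97], [-48.28, 115.42], [12.27, 149.76], [-77.06, 257.06], [2.81, 150.46], [-146.56, 146.56]. Speed limits (degrees/s): [147.25, 147.25, 180, 180, 180, 180].

## Interface

Orientations are given as [roll, pitch, yaw] about the fixed x, y, z axes, in that order (R = Rz(yaw) Ry(pitch) Rx(roll)).
In Python, from workcell import env gives the robot as it stands. The module is installed in compiled form; this text tells all that it offers.
- The arm moves only by the tool send_rows, never from a script. Its argument "motion" is a list of rows, each an object of numbers: "tx", "ty", "tz": the shift along the tool's x, y, z in units of 500 mm (1.0 is 500 mm); "rx", "ry", "rz": the turn, a rotation vector about the tool's x, y, z in units of 30 degrees (1.0 is 30 degrees); "gripper": the closure, from -1 (fully open) to 1 (shut). In form: [{"tx": .., "ty": .., "tz": .., "rx": .., "ry": .., "rz": .., "gripper": ..}, ...]. A call has 1 to 12 rows; each row shifts and turns the commanded pose from where the row before left it, along the tool's axes as they then stand; what a row does not reach is not made up. A row lasts 1/8 s, in which the tool goes at most 62.5 mm and 10.7 degrees, less where a joint would pass 70% of its speed; a pose out of reach is approached as far as the arm can. A call with a number of a shift or a turn outside -1 to 1 is refused whole. A call with a gripper value outside its range is refused whole. The fingers move at their own pace and stop on an object; "grip_force" is the grip in N (left out, the last holds). Time passes only in rows, so rows that do not move let the fingers close. It gives the time, the measured TCP pose, the force, the opening and the grip force at its end, in the units of the state.
- env.state(): the state, without advancing time (a new reading comes with each control period).
- env.grab_frame(name): name is "side" or "top"; returns a dict with "frame" (384x512x3 uint8, red, green, blue), "vertical_fov" (degrees; the focal length in pixels is half the picture's height over the tangent of half this angle, whatever the lens; pixels are square), "cx", "cy" (the principal point, pixels), "rvec" (rotation vector, rad) and "tvec" (3), from world to camera coordinates, as OpenCV has them. Camera axes: x right, y down, z forward; pixel columns grow to the right and rows downward; lengths in mm; the calibration is good to about 2 mm. A picture is of the moment at which its call begins. There is no depth.
- env.job_done(): hands the job in; it is judged then, once.
The state is a dict: "time_s": time; "qpos": joint angles; "qvel": joint speeds; "effort": joint torques, N m; "ee_pos": TCP position; "ee_rot": TCP orientation; "force": force on the tool from outside, world axes, zero at the start; "torque": the same for the moment, N m; "gripper_width": finger opening in mm; "gripper_force": force on a finger pad.
Only numpy, scipy, OpenCV 4.12 (cv2) and the standard library are available. Lean on these libraries where they do the work, as an engineer would, in place of code of your own. Each camera call takes 0.05 s, during which the arm holds its last target. There are 200 camera calls.

## Working session

There is one attempt and no reset: what is moved stays moved. The work goes in short steps, Python scripts to look and compute and a tool call to move; the robot and the scene stay as the last step left them, time stands still between calls to the robot, and variables do not carry over. Pictures are saved under pics/ and viewed, at most 10 in all, crops included, and the job is handed in when it is done.

Besides the shell and the picture viewer there is one more tool, called as a command line: name --argument value ..., lists and objects as JSON in quotes. send_rows: Moves the arm, as the interface text tells. Shifts and turns lie within -1 to 1; 1 stands for 500 mm of shift or 30 degrees of turn. Its arguments: {"type":"object","properties":{"motion":{"type":"array"},"grip_force":{"type":"number"}},"required":["motion"]}

```bash
mkdir -p pics; cat > h.py <<'E'
import numpy as np, cv2
from workcell import env
def cam(n):
    g=env.grab_frame(n); f=g["frame"]; h=f.shape[0]
    F=h/2/np.tan(np.radians(g["vertical_fov"])/2)
    K=np.array([[F,0,g["cx"]],[0,F,g["cy"]],[0,0,1.]])
    return f,K,np.array(g["rvec"],float).ravel(),np.array(g["tvec"],float).ravel()
def proj(P,c): return cv2.projectPoints(np.array(P,float).reshape(-1,1,3),c[2],c[3],c[1],None)[0].reshape(-1,2)
def ray(uv,c,z):
    R=cv2.Rodrigues(c[2])[0]; C=-R.T@c[3]; d=R.T@np.linalg.inv(c[1])@[uv[0],uv[1],1]
    return C+d*(z-C[2])/d[2]
def save(n,img): cv2.imwrite(f"pics/{n}.png",img[...,::-1])
E
python3 - <<'E'
from h import *
a=cam("top");b=cam("side")
save("t0",cv2.resize(a[0],(800,600)));save("s0",cv2.resize(b[0],(800,600)))
for c in(a,b): print(c[1][0,0],c[1][:2,2],-cv2.Rodrigues(c[2])[0].T@c[3])
print(env.state())
E
```

```text
495.7082776567754 [250.41461826 188.65760627] [ 308.72890066   25.34882688 1343.61209127]
386.67196072795815 [253.08084265 195.04127783] [387.77508551 808.81974187 724.73568729]
{'time_s': 0.1, 'qpos': array([-7.73497293e+01,  1.83490418e+01,  8.96977992e+01,  1.70647875e-03,
        7.20411771e+01, -1.14726383e+00]), 'qvel': array([ 0.01639235, -0.11103319, -0.16713567,  0.00883473,  0.02042238,
        0.04646422]), 'effort': array([ 2.25592935e-04, -4.13333237e+01, -2.32509899e+01,  7.27583771e-02,
        4.21717193e-02, -6.72229044e-05]), 'ee_pos': array([ 137.03744461, -557.99851675,  213.20461826]), 'ee_rot': array([-1.79912032e+02, -3.38451682e-03,  1.37970045e+01]), 'force': array([-0.20641328, -0.24270573, -0.4033851 ]), 'torque': array([ 0.0033455 , -0.02139734, -0.03750873]), 'gripper_force': 0.0, 'gripper_width': 91.24512256236783}
```

View pics/t0.png

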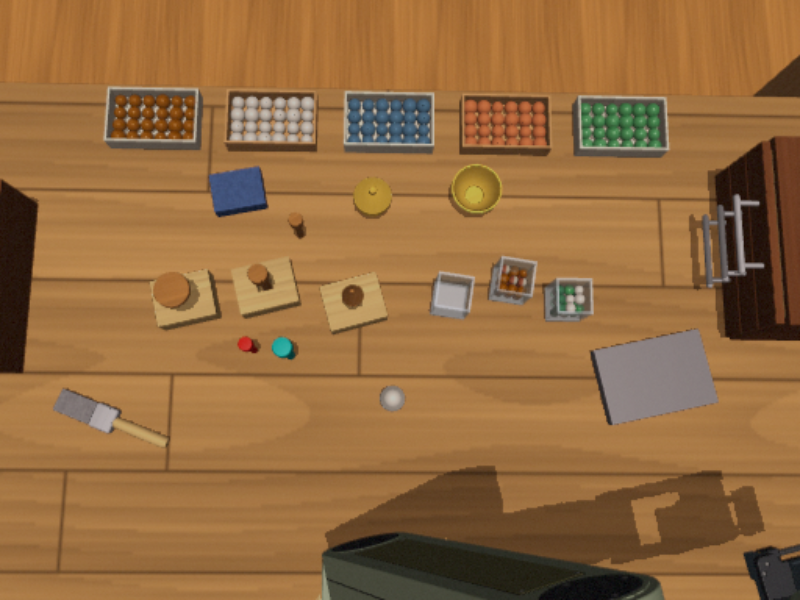

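View pics/s0.png

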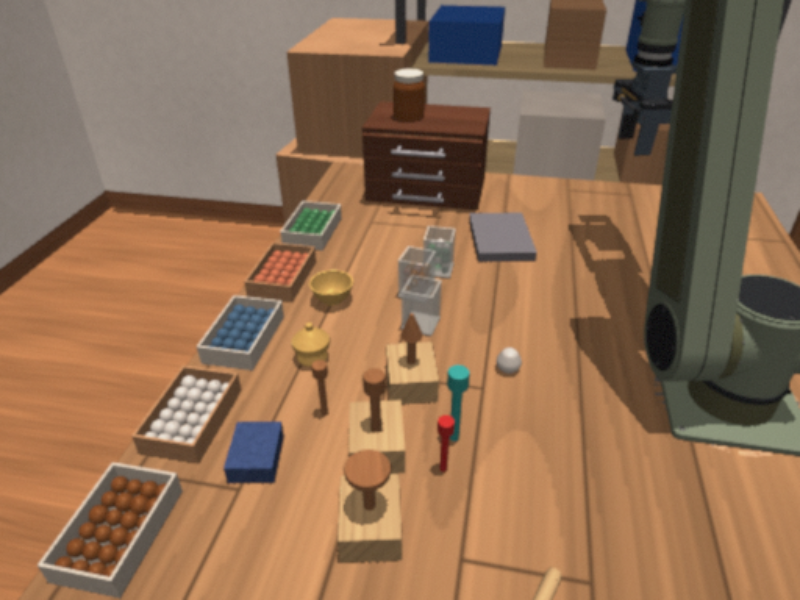

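Candidates (top view, 800×600): a drum in the middle stand at (258,275), a free-standing smaller brown drum at (296,222), red at (246,344), turquoise at (283,348), a disc at (172,290), a cone at (352,296). The middle-stand drum fits: it is brown, in a stand, and the larger of the brown drums. The empty bin is at (453,295). I'll confirm with one enlarged crop.

```bash
python3 - <<'E'
from h import *
a=cam("top");b=cam("side")
A=cv2.resize(a[0][125:225,140:310],None,fx=4.7,fy=4.7,interpolation=cv2.INTER_CUBIC)[:, :799]
B=cv2.resize(b[0][170:310,190:300],None,fx=4,fy=4,interpolation=cv2.INTER_CUBIC)
save("ta",A);save("sb",B); print(A.shape,B.shape)
E
```

```text
(470, 799, 3) (560, 440, 3)
```

View pics/ta.png

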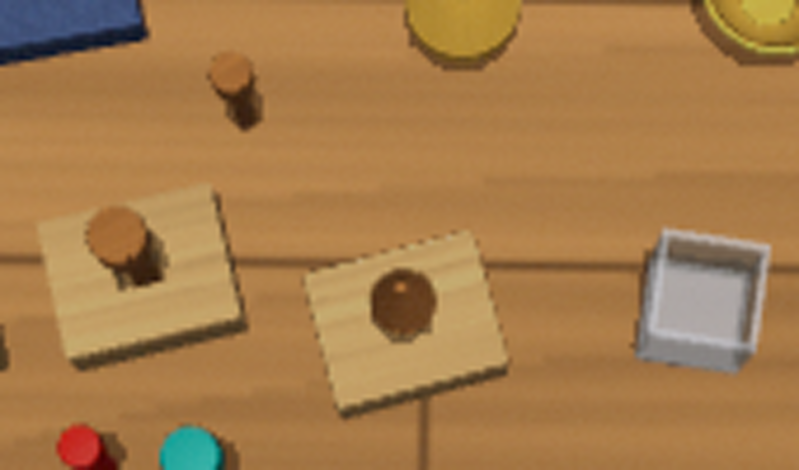

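View pics/sb.png

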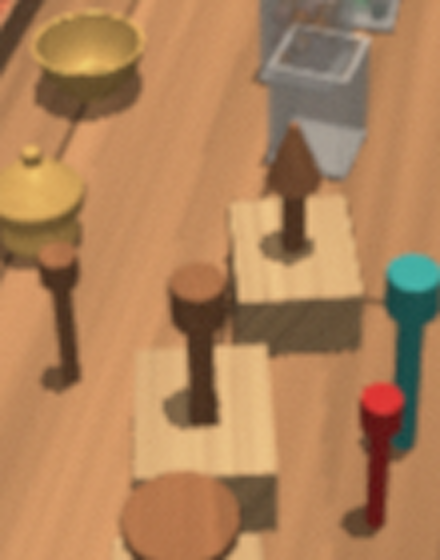

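The crops confirm it. The middle-stand drum (crop 116,236) is larger than the free brown one (232,73), and it sits in a slot. Bin rim corners are at about (664,231), (770,243), (756,350), (650,337).

```bash
python3 - <<'E'
from h import *
a=cam("top");b=cam("side")
T=lambda p:((p[0]+.5)/4.7-.5+140,(p[1]+.5)/4.7-.5+125)
S=lambda p:((p[0]+.5)/4-.5+190,(p[1]+.5)/4-.5+170)
f=lambda v:np.round(v,1)
print("head",f(ray(T((116,236)),a,150)),f(ray(S((198,283)),b,150)))
for nm,L,z in(("stand",[(38,222),(212,186),(245,320),(75,356)],50),("bin",[(664,231),(770,243),(756,350),(650,337)],90)):
    P=np.array([ray(T(p),a,z) for p in L]); print(nm,f(P.mean(0)),f(P[:,:2].tolist()))
    for i in range(4):
        d=P[(i+1)%4]-P[i]; print(f(np.hypot(*d[:2])),f(np.degrees(np.arctan2(d[1],d[0]))))
print("standside",f([ray(S(p),b,50) for p in[(135,348),(268,345),(274,472),(133,474)]]),"bin side",f(np.mean([ray(S(p),b,90) for p in[(287,26),(370,33),(347,82),(263,78)]],0)))
print("others",f(ray(T((232,73)),a,120)),f(ray(T((403,300)),a,140)))
E
```

```text
head [548.5 204.5 150. ] [546.9 208.9 150. ]
stand [548.9 203.9  50. ] [[576.1 263.6]
 [598.2 166.5]
 [521.5 145.7]
 [500.  239.8]]
99.6 -77.2
79.5 -164.9
96.5 102.8
79.7 17.3
bin [ 534.5 -111.6   90. ] [[ 567.2  -86.5]
 [ 561.2 -144.9]
 [ 501.5 -136.6]
 [ 508.   -78.6]]
58.7 -95.9
60.2 172.0
58.3 83.6
59.7 -7.6
standside [[599.  167.9  50. ]
 [520.2 150.1  50. ]
 [498.  246.2  50. ]
 [574.7 262.5  50. ]] bin side [ 533.9 -106.1   90. ]
others [645.2 149.9 120. ] [518.2  55.1 140. ]
```

send_rows --motion '[{"rz": -0.33,"gripper": -0.23},{"rz": -0.33,"gripper": -0.23},{"rz": -0.33,"gripper": -0.23},{"rz": -0.33,"gripper": -0.23},{"rz": -0.33,"gripper": -0.23},{"rz": -0.33,"gripper": -0.23},{"rz": -0.33,"gripper": -0.23},{"rz": -0.33,"gripper": -0.23},{"rz": -0.33,"gripper": -0.23},{"gripper": -0.23}]' --grip_force 15

```text
invalid input at $.motion[0]: expected keys tx, ty, tz, rx, ry, rz, gripper
```

send_rows --motion '[{"tx": 0.04,"ty": 0.035,"gripper": -0.23},{"tx": 0.07,"ty": 0.06,"gripper": -0.23},{"tx": 0.08,"ty": 0.07,"gripper": -0.23},{"tx": 0.08,"ty": 0.07,"gripper": -0.23},{"tx": 0.08,"ty": 0.07,"gripper": -0.23},{"tx": 0.08,"ty": 0.07,"gripper": -0.23},{"tx": 0.08,"ty": 0.07,"gripper": -0.23},{"tx": 0.08,"ty": 0.07,"gripper": -0.23},{"tx": 0.08,"ty": 0.07,"gripper": -0.23},{"tx": 0.08,"ty": 0.07,"gripper": -0.23},{"tx": 0.06,"ty": 0.055,"gripper": -0.23},{"gripper": -0.23}]'

```text
invalid input at $.motion[0]: expected keys tx, ty, tz, rx, ry, rz, gripper
```

All keys are needed.

send_rows --motion '[{"tx": 0,"ty": 0,"tz": 0,"rx": 0,"ry": 0,"rz": -0.33,"gripper": -0.23},{"tx": 0,"ty": 0,"tz": 0,"rx": 0,"ry": 0,"rz": -0.33,"gripper": -0.23},{"tx": 0,"ty": 0,"tz": 0,"rx": 0,"ry": 0,"rz": -0.33,"gripper": -0.23},{"tx": 0,"ty": 0,"tz": 0,"rx": 0,"ry": 0,"rz": -0.33,"gripper": -0.23},{"tx": 0,"ty": 0,"tz": 0,"rx": 0,"ry": 0,"rz": -0.33,"gripper": -0.23},{"tx": 0,"ty": 0,"tz": 0,"rx": 0,"ry": 0,"rz": -0.33,"gripper": -0.23},{"tx": 0,"ty": 0,"tz": 0,"rx": 0,"ry": 0,"rz": -0.33,"gripper": -0.23},{"tx": 0,"ty": 0,"tz": 0,"rx": 0,"ry": 0,"rz": -0.33,"gripper": -0.23},{"tx": 0,"ty": 0,"tz": 0,"rx": 0,"ry": 0,"rz": -0.33,"gripper": -0.23},{"tx": 0,"ty": 0,"tz": 0,"rx": 0,"ry": 0,"rz": 0,"gripper": -0.23}]' --grip_force 15

```text
time_s: 1.55
ee_pos: [137.1, -558.4, 213.9]
ee_rot: [180.0, -0.0, 102.8]
force: [-0.2, -0.5, 0.1]
gripper_width: 56.2
gripper_force: 0.0
```

send_rows --motion '[{"tx": 0.04,"ty": 0.035,"tz": 0,"rx": 0,"ry": 0,"rz": 0,"gripper": -0.23},{"tx": 0.07,"ty": 0.06,"tz": 0,"rx": 0,"ry": 0,"rz": 0,"gripper": -0.23},{"tx": 0.08,"ty": 0.07,"tz": 0,"rx": 0,"ry": 0,"rz": 0,"gripper": -0.23},{"tx": 0.08,"ty": 0.07,"tz": 0,"rx": 0,"ry": 0,"rz": 0,"gripper": -0.23},{"tx": 0.08,"ty": 0.07,"tz": 0,"rx": 0,"ry": 0,"rz": 0,"gripper": -0.23},{"tx": 0.08,"ty": 0.07,"tz": 0,"rx": 0,"ry": 0,"rz": 0,"gripper": -0.23},{"tx": 0.08,"ty": 0.07,"tz": 0,"rx": 0,"ry": 0,"rz": 0,"gripper": -0.23},{"tx": 0.08,"ty": 0.07,"tz": 0,"rx": 0,"ry": 0,"rz": 0,"gripper": -0.23},{"tx": 0.08,"ty": 0.07,"tz": 0,"rx": 0,"ry": 0,"rz": 0,"gripper": -0.23},{"tx": 0.08,"ty": 0.07,"tz": 0,"rx": 0,"ry": 0,"rz": 0,"gripper": -0.23},{"tx": 0.08,"ty": 0.07,"tz": 0,"rx": 0,"ry": 0,"rz": 0,"gripper": -0.23},{"tx": 0.08,"ty": 0.07,"tz": 0,"rx": 0,"ry": 0,"rz": 0,"gripper": -0.23}]'

```text
time_s: 3.05
ee_pos: [423.7, -24.5, 214.2]
ee_rot: [179.9, 0.0, 102.7]
force: [1.6, -1.0, 0.1]
gripper_width: 56.4
gripper_force: 0.0
```

send_rows --motion '[{"tx": 0.08,"ty": 0.07,"tz": 0,"rx": 0,"ry": 0,"rz": 0,"gripper": -0.23},{"tx": 0.08,"ty": 0.07,"tz": 0,"rx": 0,"ry": 0,"rz": 0,"gripper": -0.23},{"tx": 0.08,"ty": 0.07,"tz": 0,"rx": 0,"ry": 0,"rz": 0,"gripper": -0.23},{"tx": 0.07,"ty": 0.06,"tz": 0,"rx": 0,"ry": 0,"rz": 0,"gripper": -0.23},{"tx": 0.05,"ty": 0.045,"tz": 0,"rx": 0,"ry": 0,"rz": 0,"gripper": -0.23},{"tx": 0.036,"ty": 0.03,"tz": 0,"rx": 0,"ry": 0,"rz": 0,"gripper": -0.23},{"tx": 0,"ty": 0,"tz": 0,"rx": 0,"ry": 0,"rz": 0,"gripper": -0.23},{"tx": 0,"ty": 0,"tz": 0,"rx": 0,"ry": 0,"rz": 0,"gripper": -0.23}]'

```text
time_s: 4.05
ee_pos: [546.5, 204.7, 213.8]
ee_rot: [-179.9, 0.0, 102.8]
force: [-0.3, -0.3, 0.1]
gripper_width: 56.0
gripper_force: 0.0
```

```bash
python3 - <<'E'
from h import *
b=cam("side");print(np.round(env.state()["ee_pos"],1))
I=cv2.resize(b[0][130:310,170:320],None,fx=3.3,fy=3.3,interpolation=cv2.INTER_CUBIC)
save("s2",I)
E
```

```text
[546.5 204.5 213.9]
```

View pics/s2.png

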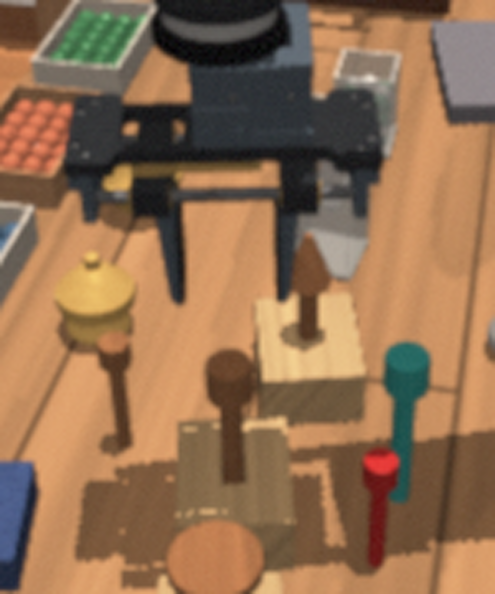

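The fingertips at (178,300) and (290,300) straddle the drum at (230,365), and the neighbours are clear. Descend and grip.

send_rows --motion '[{"tx": 0.003,"ty": 0.003,"tz": 0.03,"rx": 0,"ry": 0,"rz": 0,"gripper": -0.23},{"tx": 0,"ty": 0,"tz": 0.04,"rx": 0,"ry": 0,"rz": 0,"gripper": -0.23},{"tx": 0,"ty": 0,"tz": 0.04,"rx": 0,"ry": 0,"rz": 0,"gripper": -0.23},{"tx": 0,"ty": 0,"tz": 0.04,"rx": 0,"ry": 0,"rz": 0,"gripper": -0.23},{"tx": 0,"ty": 0,"tz": 0.03,"rx": 0,"ry": 0,"rz": 0,"gripper": -0.23},{"tx": 0,"ty": 0,"tz": 0.016,"rx": 0,"ry": 0,"rz": 0,"gripper": -0.23},{"tx": 0,"ty": 0,"tz": 0,"rx": 0,"ry": 0,"rz": 0,"gripper": 0.1},{"tx": 0,"ty": 0,"tz": 0,"rx": 0,"ry": 0,"rz": 0,"gripper": 0.2},{"tx": 0,"ty": 0,"tz": 0,"rx": 0,"ry": 0,"rz": 0,"gripper": 0.4},{"tx": 0,"ty": 0,"tz": 0,"rx": 0,"ry": 0,"rz": 0,"gripper": 0.6},{"tx": 0,"ty": 0,"tz": 0,"rx": 0,"ry": 0,"rz": 0,"gripper": 0.6},{"tx": 0,"ty": 0,"tz": 0,"rx": 0,"ry": 0,"rz": 0,"gripper": 0.6}]' --grip_force 15

```text
time_s: 5.6
ee_pos: [548.7, 207.3, 116.6]
ee_rot: [179.9, -0.0, 102.9]
force: [0.7, 0.1, 4.5]
gripper_width: 31.7
gripper_force: 15.0
```

```bash
python3 - <<'E'
from h import *
b=cam("side")
s=env.state();print({k:np.round(s[k],2) for k in("ee_pos","force","torque","gripper_width")})
I=cv2.resize(b[0][170:310,190:300],None,fx=4,fy=4,interpolation=cv2.INTER_CUBIC)
save("s3",I)
E
```

```text
{'ee_pos': array([548.65, 207.27, 116.62]), 'force': array([0.37, 0.31, 5.34]), 'torque': array([ 0.02, -0.2 , -0.01]), 'gripper_width': np.float64(31.43)}
```

View pics/s3.png

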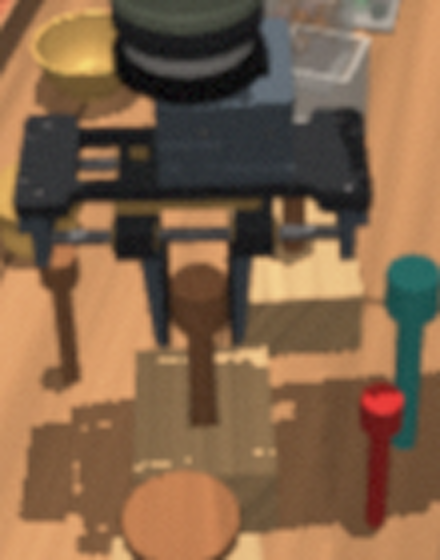

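The drum is held between the pads at (200,290), on its axis. Now lean left about 13 mm at the head, pivoting about the foot and lifting slightly.

send_rows --motion '[{"tx": 0.0037,"ty": 0,"tz": -0.0006,"rx": 0,"ry": -0.033,"rz": 0,"gripper": 0.6},{"tx": 0.0037,"ty": 0,"tz": -0.0004,"rx": 0,"ry": -0.033,"rz": 0,"gripper": 0.6},{"tx": 0.0037,"ty": 0,"tz": -0.0003,"rx": 0,"ry": -0.033,"rz": 0,"gripper": 0.6},{"tx": 0.0037,"ty": 0,"tz": -0.0003,"rx": 0,"ry": -0.033,"rz": 0,"gripper": 0.6},{"tx": 0.0037,"ty": 0,"tz": -0.0003,"rx": 0,"ry": -0.033,"rz": 0,"gripper": 0.6},{"tx": 0.0037,"ty": 0,"tz": -0.0003,"rx": 0,"ry": -0.033,"rz": 0,"gripper": 0.6},{"tx": 0,"ty": 0,"tz": 0,"rx": 0,"ry": 0,"rz": 0,"gripper": 0.6},{"tx": 0,"ty": 0,"tz": 0,"rx": 0,"ry": 0,"rz": 0,"gripper": 0.6},{"tx": 0,"ty": 0,"tz": 0,"rx": 0,"ry": 0,"rz": 0,"gripper": 0.6}]' --grip_force 20

```text
time_s: 6.78
ee_pos: [545.8, 217.9, 116.5]
ee_rot: [180.0, 5.9, 102.9]
force: [2.2, 1.0, 2.4]
gripper_width: 31.6
gripper_force: 20.0
```

```bash
python3 - <<'E'
from h import *
t=cam("top");b=cam("side")
s=env.state();print({k:np.round(s[k],2) for k in("ee_pos","ee_rot","force","torque")})
from scipy.spatial.transform import Rotation as Q
R=Q.from_euler("xyz",s["ee_rot"],degrees=True).as_matrix();g=s["ee_pos"]-R[:,2]*env.grasp_offset
print("head",np.round(g,1),(g-[548.7,207.3,135.6])@[-.223,.975,0])
save("s4",cv2.resize(b[0][170:310,190:300],None,fx=4,fy=4,interpolation=cv2.INTER_CUBIC))
E
```

```text
{'ee_pos': array([545.77, 217.86, 116.53]), 'ee_rot': array([179.99,   5.93, 102.88]), 'force': array([1.28, 0.84, 2.6 ]), 'torque': array([ 0.19, -0.74,  0.03])}
head [545.3 219.8 135.2] 12.891694508921487
```

View pics/s4.png

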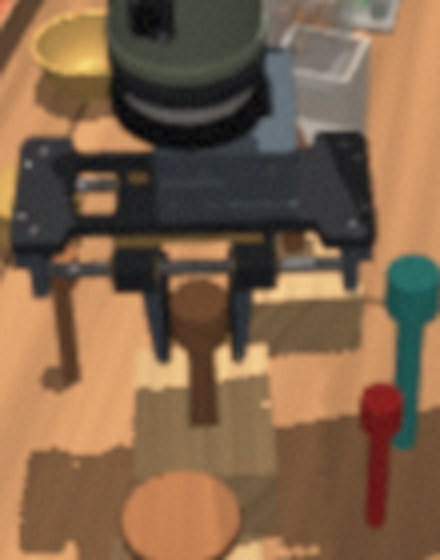

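The post leaned 12.9 mm left at low force and its foot stayed in place. Now equally far to the right of upright.

send_rows --motion '[{"tx": -0.0037,"ty": 0,"tz": 0,"rx": 0,"ry": 0.033,"rz": 0,"gripper": 0.6},{"tx": -0.0037,"ty": 0,"tz": 0,"rx": 0,"ry": 0.033,"rz": 0,"gripper": 0.6},{"tx": -0.0037,"ty": 0,"tz": 0,"rx": 0,"ry": 0.033,"rz": 0,"gripper": 0.6},{"tx": -0.0037,"ty": 0,"tz": 0,"rx": 0,"ry": 0.033,"rz": 0,"gripper": 0.6},{"tx": -0.0037,"ty": 0,"tz": 0,"rx": 0,"ry": 0.033,"rz": 0,"gripper": 0.6},{"tx": -0.0037,"ty": 0,"tz": 0,"rx": 0,"ry": 0.033,"rz": 0,"gripper": 0.6},{"tx": -0.0037,"ty": 0,"tz": 0,"rx": 0,"ry": 0.033,"rz": 0,"gripper": 0.6},{"tx": -0.0037,"ty": 0,"tz": 0,"rx": 0,"ry": 0.033,"rz": 0,"gripper": 0.6},{"tx": -0.0037,"ty": 0,"tz": 0,"rx": 0,"ry": 0.033,"rz": 0,"gripper": 0.6},{"tx": -0.0037,"ty": 0,"tz": 0,"rx": 0,"ry": 0.033,"rz": 0,"gripper": 0.6},{"tx": -0.0037,"ty": 0,"tz": 0,"rx": 0,"ry": 0.033,"rz": 0,"gripper": 0.6},{"tx": -0.0037,"ty": 0,"tz": 0,"rx": 0,"ry": 0.033,"rz": 0,"gripper": 0.6}]'

```text
time_s: 8.38
ee_pos: [550.5, 196.3, 116.9]
ee_rot: [-180.0, -6.0, 102.9]
force: [-0.5, 1.6, 0.1]
gripper_width: 31.4
gripper_force: 20.0
```

send_rows --motion '[{"tx": 0,"ty": 0,"tz": 0,"rx": 0,"ry": 0,"rz": 0,"gripper": 0.6},{"tx": 0,"ty": 0,"tz": 0,"rx": 0,"ry": 0,"rz": 0,"gripper": 0.6},{"tx": 0,"ty": 0,"tz": 0,"rx": 0,"ry": 0,"rz": 0,"gripper": 0.6}]'

```text
time_s: 8.75
ee_pos: [550.4, 196.5, 116.8]
ee_rot: [-180.0, -5.9, 102.9]
force: [-0.2, 0.9, 1.1]
gripper_width: 31.6
gripper_force: 20.0
```

```bash
python3 - <<'E'
from h import *
b=cam("side")
s=env.state();print({k:np.round(s[k],2) for k in("time_s","ee_pos","ee_rot","force","torque")})
from scipy.spatial.transform import Rotation as Q
R=Q.from_euler("xyz",s["ee_rot"],degrees=True).as_matrix();g=s["ee_pos"]-R[:,2]*env.grasp_offset
print("head",np.round(g,1),(g-[548.7,207.3,135.6])@[-.223,.975,0])
save("s5",cv2.resize(b[0][170:310,190:300],None,fx=4,fy=4,interpolation=cv2.INTER_CUBIC))
E
```

```text
{'time_s': np.float64(8.8), 'ee_pos': array([550.48, 196.45, 116.77]), 'ee_rot': array([-179.99,   -5.93,  102.92]), 'force': array([0.26, 0.52, 1.54]), 'torque': array([ 0.2 , -0.12, -0.02])}
head [550.9 194.6 135.5] -12.916476266576561
```

View pics/s5.png

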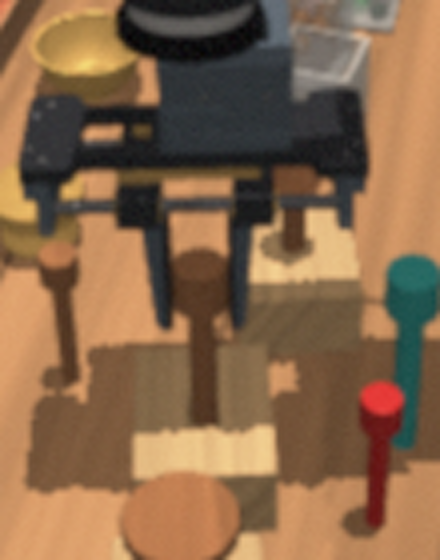

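The right lean is 12.9 mm, equal to the left. Back to upright, then lift.

send_rows --motion '[{"tx": 0.0037,"ty": 0,"tz": 0,"rx": 0,"ry": -0.033,"rz": 0,"gripper": 0.6},{"tx": 0.0037,"ty": 0,"tz": 0,"rx": 0,"ry": -0.033,"rz": 0,"gripper": 0.6},{"tx": 0.0037,"ty": 0,"tz": 0,"rx": 0,"ry": -0.033,"rz": 0,"gripper": 0.6},{"tx": 0.0037,"ty": 0,"tz": 0,"rx": 0,"ry": -0.033,"rz": 0,"gripper": 0.6},{"tx": 0.0037,"ty": 0,"tz": 0,"rx": 0,"ry": -0.033,"rz": 0,"gripper": 0.6},{"tx": 0.0037,"ty": 0,"tz": 0,"rx": 0,"ry": -0.033,"rz": 0,"gripper": 0.6},{"tx": 0,"ty": 0,"tz": 0,"rx": 0,"ry": 0,"rz": 0,"gripper": 0.6},{"tx": 0,"ty": 0,"tz": -0.01,"rx": 0,"ry": 0,"rz": 0,"gripper": 0.6},{"tx": 0,"ty": 0,"tz": -0.02,"rx": 0,"ry": 0,"rz": 0,"gripper": 0.6},{"tx": 0,"ty": 0,"tz": -0.02,"rx": 0,"ry": 0,"rz": 0,"gripper": 0.6},{"tx": 0,"ty": 0,"tz": -0.02,"rx": 0,"ry": 0,"rz": 0,"gripper": 0.6},{"tx": 0,"ty": 0,"tz": -0.03,"rx": 0,"ry": 0,"rz": 0,"gripper": 0.6}]'

```text
time_s: 10.3
ee_pos: [547.8, 207.0, 168.1]
ee_rot: [-180.0, 0.0, 102.9]
force: [0.4, 0.6, -0.1]
gripper_width: 31.7
gripper_force: 20.0
```

send_rows --motion '[{"tx": 0,"ty": 0,"tz": -0.03,"rx": 0,"ry": 0,"rz": 0,"gripper": 0.6},{"tx": 0,"ty": 0,"tz": -0.04,"rx": 0,"ry": 0,"rz": 0,"gripper": 0.6},{"tx": 0,"ty": 0,"tz": -0.05,"rx": 0,"ry": 0,"rz": 0,"gripper": 0.6},{"tx": 0,"ty": 0,"tz": -0.05,"rx": 0,"ry": 0,"rz": 0,"gripper": 0.6},{"tx": 0,"ty": 0,"tz": -0.05,"rx": 0,"ry": 0,"rz": 0,"gripper": 0.6},{"tx": 0,"ty": 0,"tz": -0.03,"rx": 0,"ry": 0,"rz": 0,"gripper": 0.6},{"tx": 0,"ty": 0,"tz": 0,"rx": 0,"ry": 0,"rz": 0,"gripper": 0.6}]'

```text
time_s: 11.18
ee_pos: [548.5, 207.3, 293.7]
ee_rot: [179.9, -0.0, 102.9]
force: [0.6, -0.7, -1.6]
gripper_width: 31.8
gripper_force: 20.0
```

send_rows --motion '[{"tx": -0.03,"ty": -0.008,"tz": 0,"rx": 0,"ry": 0,"rz": 0,"gripper": 0.6},{"tx": -0.05,"ty": -0.014,"tz": 0,"rx": 0,"ry": 0,"rz": 0,"gripper": 0.6},{"tx": -0.06,"ty": -0.0165,"tz": 0,"rx": 0,"ry": 0,"rz": 0,"gripper": 0.6},{"tx": -0.06,"ty": -0.0165,"tz": 0,"rx": 0,"ry": 0,"rz": 0,"gripper": 0.6},{"tx": -0.06,"ty": -0.0165,"tz": 0,"rx": 0,"ry": 0,"rz": 0,"gripper": 0.6},{"tx": -0.06,"ty": -0.0165,"tz": 0,"rx": 0,"ry": 0,"rz": 0,"gripper": 0.6},{"tx": -0.06,"ty": -0.0165,"tz": 0,"rx": 0,"ry": 0,"rz": 0,"gripper": 0.6},{"tx": -0.06,"ty": -0.0165,"tz": 0,"rx": 0,"ry": 0,"rz": 0,"gripper": 0.6},{"tx": -0.06,"ty": -0.0165,"tz": 0,"rx": 0,"ry": 0,"rz": 0,"gripper": 0.6},{"tx": -0.05,"ty": -0.014,"tz": 0,"rx": 0,"ry": 0,"rz": 0,"gripper": 0.6},{"tx": -0.04,"ty": -0.011,"tz": 0,"rx": 0,"ry": 0,"rz": 0,"gripper": 0.6},{"tx": -0.02,"ty": -0.0055,"tz": 0,"rx": 0,"ry": 0,"rz": 0,"gripper": 0.6}]'

```text
time_s: 12.68
ee_pos: [533.3, -110.4, 291.3]
ee_rot: [-179.9, -0.0, 102.8]
force: [-1.2, 0.0, -1.7]
gripper_width: 31.6
gripper_force: 20.0
```

send_rows --motion '[{"tx": 0,"ty": 0,"tz": 0.03,"rx": 0,"ry": 0,"rz": 0,"gripper": 0.6},{"tx": 0,"ty": 0,"tz": 0.05,"rx": 0,"ry": 0,"rz": 0,"gripper": 0.6},{"tx": 0,"ty": 0,"tz": 0.05,"rx": 0,"ry": 0,"rz": 0,"gripper": 0.6},{"tx": 0,"ty": 0,"tz": 0.02,"rx": 0,"ry": 0,"rz": 0,"gripper": 0.6},{"tx": 0,"ty": 0,"tz": 0,"rx": 0,"ry": 0,"rz": 0,"gripper": 0.6},{"tx": 0,"ty": 0,"tz": 0,"rx": 0,"ry": 0,"rz": 0,"gripper": 0.6}]'

```text
time_s: 13.42
ee_pos: [534.9, -108.8, 218.2]
ee_rot: [179.9, 0.0, 102.9]
force: [0.4, 0.1, -1.0]
gripper_width: 31.7
gripper_force: 20.0
```

```bash
python3 - <<'E'
from h import *
a=cam("top");b=cam("side")
print(np.round(env.state()["ee_pos"],1))
A=cv2.resize(a[0][150:225,260:360],(400,300),interpolation=cv2.INTER_CUBIC)
x,y=205,110
B=cv2.resize(b[0][110:230,210:310],(400,480),interpolation=cv2.INTER_CUBIC)
A=np.pad(A,((0,180),(0,0),(0,0)))
save("s6",np.hstack([A,B]))
E
```

```text
[ 534.9 -108.9  218.4]
```

View pics/s6.png

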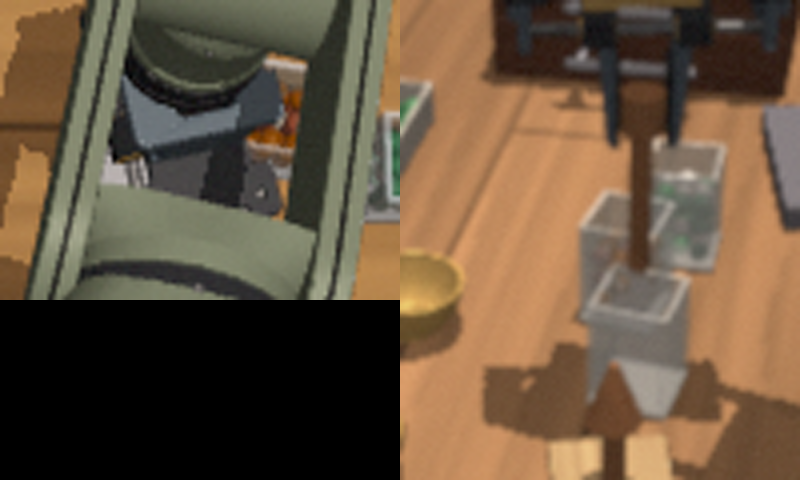

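The shank foot (638,265) hangs just above the rim of the empty bin, with corners (614,266), (690,274), (670,326), (588,318). I'll compute the residual in the same side view.

```bash
python3 - <<'E'
from h import *
b=cam("side"); e=env.state()["ee_pos"]; fz=e[2]+19-125
S=lambda p:((p[0]-400+.5)/4-.5+210,(p[1]+.5)/4-.5+110)
print("foot z",fz,"foot bottom (px lower edge 272 ~ front edge)",np.round(ray(S((638,272)),b,fz),1))
print("expected px foot centre",proj([e[0],e[1],fz],b)*4+[400-840,-440], "front", proj([e[0],e[1]+8,fz],b)*4+[-440,-440])
print("bin",np.round(np.mean([ray(S(p),b,90) for p in[(614,266),(690,274),(670,326),(588,318)]],0),1))
print("bin floor px corners" ,proj([[534,-109,90]],b)*4+[-440,-440])
E
```

```text
foot z 112.27409817901705 foot bottom (px lower edge 272 ~ front edge) [ 532.7 -101.7  112.3]
expected px foot centre [[635.2984608  264.75272088]] front [[633.42725311 270.82053369]]
bin [ 531.  -105.1   90. ]
bin floor px corners [[635.96563945 290.43880807]]
```

The offset is within 2–4 mm, against a clearance of about 18 mm. I'll make a small correction and lower.

send_rows --motion '[{"tx": 0.0036,"ty": -0.002,"tz": 0.01,"rx": 0,"ry": 0,"rz": 0,"gripper": 0.6},{"tx": 0,"ty": 0,"tz": 0.025,"rx": 0,"ry": 0,"rz": 0,"gripper": 0.6},{"tx": 0,"ty": 0,"tz": 0.03,"rx": 0,"ry": 0,"rz": 0,"gripper": 0.6},{"tx": 0,"ty": 0,"tz": 0.03,"rx": 0,"ry": 0,"rz": 0,"gripper": 0.6},{"tx": 0,"ty": 0,"tz": 0.03,"rx": 0,"ry": 0,"rz": 0,"gripper": 0.6},{"tx": 0,"ty": 0,"tz": 0.03,"rx": 0,"ry": 0,"rz": 0,"gripper": 0.6},{"tx": 0,"ty": 0,"tz": 0.025,"rx": 0,"ry": 0,"rz": 0,"gripper": 0.6},{"tx": 0,"ty": 0,"tz": 0.018,"rx": 0,"ry": 0,"rz": 0,"gripper": 0.6},{"tx": 0,"ty": 0,"tz": 0.01,"rx": 0,"ry": 0,"rz": 0,"gripper": 0.6},{"tx": 0,"ty": 0,"tz": 0,"rx": 0,"ry": 0,"rz": 0,"gripper": 0.6},{"tx": 0,"ty": 0,"tz": 0,"rx": 0,"ry": 0,"rz": 0,"gripper": 0.6}]'

```text
time_s: 14.95
ee_pos: [533.3, -107.5, 113.9]
ee_rot: [179.9, 0.0, 102.9]
force: [-0.6, -0.1, -0.9]
gripper_width: 31.4
gripper_force: 20.0
```

send_rows --motion '[{"tx": 0,"ty": 0,"tz": 0.002,"rx": 0,"ry": 0,"rz": 0,"gripper": 0.6},{"tx": 0,"ty": 0,"tz": 0.002,"rx": 0,"ry": 0,"rz": 0,"gripper": 0.6},{"tx": 0,"ty": 0,"tz": 0.002,"rx": 0,"ry": 0,"rz": 0,"gripper": 0.6},{"tx": 0,"ty": 0,"tz": 0,"rx": 0,"ry": 0,"rz": 0,"gripper": 0.6},{"tx": 0,"ty": 0,"tz": 0,"rx": 0,"ry": 0,"rz": 0,"gripper": 0.6}]'

```text
time_s: 15.58
ee_pos: [533.1, -107.4, 110.6]
ee_rot: [180.0, 0.0, 102.9]
force: [0.2, 0.2, 1.5]
gripper_width: 31.4
gripper_force: 20.0
```

send_rows --motion '[{"tx": 0,"ty": 0,"tz": 0.001,"rx": 0,"ry": 0,"rz": 0,"gripper": 0.6},{"tx": 0,"ty": 0,"tz": 0,"rx": 0,"ry": 0,"rz": 0,"gripper": 0.6},{"tx": 0,"ty": 0,"tz": 0,"rx": 0,"ry": 0,"rz": 0,"gripper": 0.6}]' --grip_force 8

```text
time_s: 15.95
ee_pos: [533.3, -107.5, 110.6]
ee_rot: [179.9, 0.0, 102.9]
force: [-1.9, -1.1, 5.7]
gripper_width: 31.8
gripper_force: 8.0
```

The foot is on the bin floor. Open gently, let it settle, then rise.

send_rows --motion '[{"tx": 0,"ty": 0,"tz": -0.0005,"rx": 0,"ry": 0,"rz": 0,"gripper": 0.5},{"tx": 0,"ty": 0,"tz": 0,"rx": 0,"ry": 0,"rz": 0,"gripper": 0.32},{"tx": 0,"ty": 0,"tz": 0,"rx": 0,"ry": 0,"rz": 0,"gripper": 0.28},{"tx": 0,"ty": 0,"tz": 0,"rx": 0,"ry": 0,"rz": 0,"gripper": 0.25},{"tx": 0,"ty": 0,"tz": 0,"rx": 0,"ry": 0,"rz": 0,"gripper": 0.2},{"tx": 0,"ty": 0,"tz": 0,"rx": 0,"ry": 0,"rz": 0,"gripper": 0.1},{"tx": 0,"ty": 0,"tz": 0,"rx": 0,"ry": 0,"rz": 0,"gripper": 0},{"tx": 0,"ty": 0,"tz": 0,"rx": 0,"ry": 0,"rz": 0,"gripper": -0.1},{"tx": 0,"ty": 0,"tz": 0,"rx": 0,"ry": 0,"rz": 0,"gripper": -0.25},{"tx": 0,"ty": 0,"tz": 0,"rx": 0,"ry": 0,"rz": 0,"gripper": -0.25},{"tx": 0,"ty": 0,"tz": 0,"rx": 0,"ry": 0,"rz": 0,"gripper": -0.25}]' --grip_force 5

```text
time_s: 17.32
ee_pos: [532.9, -107.4, 110.2]
ee_rot: [180.0, 0.0, 102.9]
force: [0.1, -0.3, 1.0]
gripper_width: 56.8
gripper_force: 0.0
```

send_rows --motion '[{"tx": 0,"ty": 0,"tz": -0.01,"rx": 0,"ry": 0,"rz": 0,"gripper": -0.25},{"tx": 0,"ty": 0,"tz": -0.02,"rx": 0,"ry": 0,"rz": 0,"gripper": -0.25},{"tx": 0,"ty": 0,"tz": -0.03,"rx": 0,"ry": 0,"rz": 0,"gripper": -0.25},{"tx": 0,"ty": 0,"tz": -0.05,"rx": 0,"ry": 0,"rz": 0,"gripper": -0.25},{"tx": 0,"ty": 0,"tz": -0.05,"rx": 0,"ry": 0,"rz": 0,"gripper": -0.25},{"tx": 0,"ty": 0,"tz": -0.05,"rx": 0,"ry": 0,"rz": 0,"gripper": -0.25},{"tx": 0,"ty": 0,"tz": -0.03,"rx": 0,"ry": 0,"rz": 0,"gripper": -0.25},{"tx": 0,"ty": 0,"tz": 0,"rx": 0,"ry": 0,"rz": 0,"gripper": -0.25},{"tx": 0,"ty": 0,"tz": 0,"rx": 0,"ry": 0,"rz": 0,"gripper": -0.25}]'

```text
time_s: 18.45
ee_pos: [532.4, -107.2, 229.4]
ee_rot: [-179.9, -0.0, 102.9]
force: [0.2, -0.3, 0.2]
gripper_width: 56.8
gripper_force: 0.0
```

```bash
python3 - <<'E'
from h import *
b=cam("side");print(env.state()["ee_pos"])
save("s7",cv2.resize(b[0][110:310,180:330],(450,600),interpolation=cv2.INTER_CUBIC))
E
```

```text
[ 532.2872459  -107.21665466  229.1025214 ]
```

View pics/s7.png

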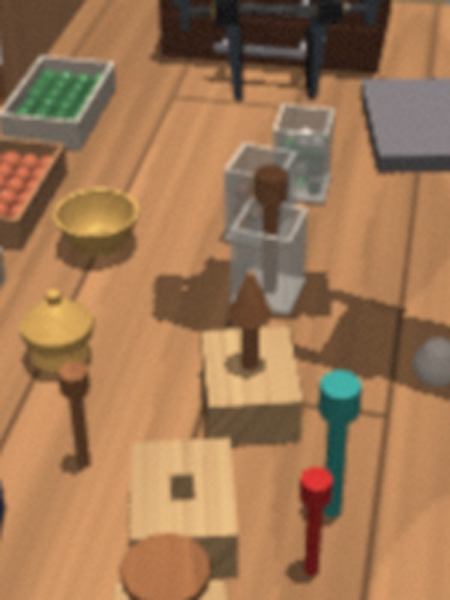

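The post stands upright in the empty bin, with its head at (270,187) and its shank visible inside. The slot at (182,487) is empty and the gripper is clear above, so I'm handing in.

```bash
python3 -c "
from workcell import env
print(env.job_done())"
```

```text
the job is handed in; nothing more can be done
None
```

I rocked the drum-headed post 12.9 mm left and 12.9 mm right at the head, drew it out, stood it upright in the empty clear bin and let go, then handed the job in at about 18.5 s; no verdict was returned.

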